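# Show the helper which seed potato to throw out, and where

## Robot

A 7-joint arm with a two-finger parallel gripper is mounted at the origin on the work surface. World frame = base frame: x ahead of the robot, y to its left, z up, the work surface at z = 0. Lengths are in m, angles in rad, forces in N, time in s.
With the tool pointing down it reaches from about 0.4 to 0.875 m from the base axis. Payload 19.3 kg.
Tool frame: the origin (TCP) lies at the very end of the fingers, on their centre line; the grasp point (between the pads) lies 19 mm behind it; z points along the fingers, y is the direction in which the jaws open and shut (so a half turn about z gives the same grasp; the last joint's range is limited). The gripper opens to 85 mm and grips with 20 to 120 N. Pads are 22 mm wide; open, the fingers measure 114 mm over their backs; the gripper's body (76 mm by 85 mm) begins 54 mm behind the grasp point. The pads swing forward as they close: fully open they stand 13 mm farther back than shut.
Start: joints at [1.045, 0.521, -0.036, 1.599, 0.021, 1.021, -0.113], TCP at [0.275, -0.561, 0.231] pointing down, gripper open.
Joint ranges: [-2.91, 2.91], [-0.3, 2.13], [-1.5, 1.42], [0.17, 2.43], [-1.26, 4.41], [0.16, 1.93], [-2.52, 2.52]. Speed limits (rad/s): [1.89, 1.89, 2.39, 2.39, 3.01, 3.01, 3.01].

## Interface

Orientations are given as [roll, pitch, yaw] about the fixed x, y, z axes, in that order (R = Rz(yaw) Ry(pitch) Rx(roll)).
In Python, from workcell import bot gives the robot as it stands.
- The arm moves only by the tool carry_out, never from a script. Its argument "targets" is a list of rows, each a list of 7 numbers: the shift along the tool's x, y, z in mm, then the turn, a rotation vector about the tool's x, y, z in units of 6 degrees (1.0 is 6 degrees), then the closure in counts, from 0 (fully open) to 255 (shut). A call has 1 to 5 rows; each row shifts and turns the commanded pose from where the row before left it, along the tool's axes as they then stand; what a row does not reach is not made up. A row lasts 1/12 s, in which the tool goes at most 41.7 mm and 7.16 degrees, less where a joint would pass 70% of its speed; a pose out of reach is approached as far as the arm can. A call is refused whole if a number of a shift passes 41.7 or a number of a turn 1, either way. A call with a gripper value outside its range is refused whole. The fingers move at their own pace and stop on an object; "force" is the grip in N (left out, the last holds). Time passes only in rows, so rows that do not move let the fingers close. It gives the time, the measured TCP pose, the force and the opening at its end, in the units of the state.
- bot.observe(): the state, without advancing time (a new reading comes with each control period).
- bot.grab_frame(name): name is "side" or "top"; returns a dict with "color" (400x640x3 uint8, red, green, blue), "z_map" (400x640 float32, m along the optical axis (not along the pixel's ray), 0 where there is no reading), "K" (3x3 intrinsics, pixels), "cam_to_world" (4x4, takes a point from camera to world coordinates). Camera axes: x right, y down, z forward; pixel columns grow to the right and rows downward; lengths in m; the calibration is good to about 2 mm. A picture is of the moment at which its call begins.
- bot.job_done(): hands the job in, once; it reports no verdict.
The state is a dict: "clock": time; "qpos": joint angles; "qd": joint speeds; "joint_efforts": joint torques, N m; "position": TCP position; "tool_rot": TCP orientation; "force": force on the tool from outside, world axes, zero at the start; "moment": the same for the moment, N m; "grip_width": finger opening in m.
Only numpy, scipy, OpenCV 4.12 (cv2) and the standard library are available. Lean on these libraries where they do the work, as an engineer would, in place of code of your own. Each camera call takes 0.05 s, during which the arm holds its last target. There are 200 camera calls.

## Task

Show the helper which seed potato must come out of the tray and where it goes: point down at the rotten, blackened one with the fingertips just above it, no more than about 4 cm, and stay there for two seconds; then point down the same way just above the middle of the green reject pail's mouth for two seconds, and finish still pointing there. Touch nothing, and point at none of the sound potatoes or the grey pail, on the way either.

Things in the scene. Friction and masses are not known exactly. Their poses are not given: they have to be found in the camera images.
- tray: Fixed pulp egg tray, light grey, 226 x 274 x 41 mm, for sprouting seed potatoes. Origin: centre of its underside, on the table; 4 cups along its x axis by 5 along its y axis, 48 mm apart both ways, cup floor 4 mm above the table; blunt crests between the cups reach 41 mm above the table. Eight of the cups hold one potato each.
- rotten: The rotten seed potato: blackish brown all over with a few pale grey spots of mould and no sprouts, egg-shaped, about 44 mm thick and 52 mm tall, loose, standing on end in a cup. Origin: centre of its underside.
- rotten_top (a point): Topmost point of the rotten potato (about 56 mm above the table); z up.
- green_pail: The reject pail: round, green plastic, 170 mm tall, 197 mm across the rim (181 mm clear inside it), open at the top, with two small lugs and a wire bail hanging down outside; dark rotten potatoes lie in its bottom, none higher than 65 mm. Fixed. It stands at one side of the tray, left or right. Origin: centre of its underside, on the table.
- green_pail_mouth (a point): Centre of the green pail's mouth, level with the rim, 170 mm above the table; z up.
- grey_pail: A grey plastic pail of the same shape and size, with sound yellow potatoes in the bottom; it stands at the other side of the tray. Fixed. Not the reject pail. Origin: centre of its underside.
- grey_pail_mouth (a point): Centre of the grey pail's mouth, level with the rim, 170 mm above the table; z up.
- sound1_top (a point): Top of a sound yellow-skinned seed potato, loose in a cup of the tray, same size as the rotten one; three short green sprouts stand up to 6 mm above this point; z up. To be left alone.
- sound2_top (a point): Top of a sound yellow-skinned seed potato, loose in a cup of the tray, same size as the rotten one; three short green sprouts stand up to 6 mm above this point; z up. To be left alone.
- sound3_top (a point): Top of a sound red-skinned seed potato, loose in a cup of the tray, same size as the rotten one; three short green sprouts stand up to 6 mm above this point; z up. To be left alone.
- sound4_top (a point): Top of a sound yellow-skinned seed potato, loose in a cup of the tray, same size as the rotten one; three short green sprouts stand up to 6 mm above this point; z up. To be left alone.
- sound5_top (a point): Top of a sound yellow-skinned seed potato, loose in a cup of the tray, same size as the rotten one; three short green sprouts stand up to 6 mm above this point; z up. To be left alone.
- sound6_top (a point): Top of a sound red-skinned seed potato, loose in a cup of the tray, same size as the rotten one; three short green sprouts stand up to 6 mm above this point; z up. To be left alone.
- sound7_top (a point): Top of a sound yellow-skinned seed potato, loose in a cup of the tray, same size as the rotten one; three short green sprouts stand up to 6 mm above this point; z up. To be left alone.
- jar: A closed jar of dark red preserves with a brass-coloured lid, 72 mm across, 125 mm tall, loose on the table beyond the left-hand pail. Origin: centre of its underside. To be left alone. Other gear (vegetable crates, a tray of jars, a scale, spare egg trays), none of it taller than 170 mm, stands along the far edge of the table (more than 0.78 m ahead of the robot's base) and at its sides (more than 0.5 m to left and right).
Things that resemble listed ones, but are neither listed nor needed, are in the scene too. What is meant by the rotten is not orange, and is the larger of those in its own colour.

How it is judged:
By the outcome, as a careful person would: the job done as asked, in the order asked, and still so for the second after the job is handed in, with the robot touching nothing.
It also fails if it takes over 45 s, if anything falls off the work surface, if the arm or the gripper's body presses on something with over 40 N, if the wrist force passes 120 N, or if a joint passes its speed limit or range.

## Working session

There is one attempt and no reset: what is moved stays moved. The work goes in short steps, Python scripts to look and compute and a tool call to move; the robot and the scene stay as the last step left them, time stands still between calls to the robot, and variables do not carry over. Pictures are saved under pics/ and viewed, about 8 in all and at most 12, crops included, and the job is handed in when it is done.

Besides the shell and the picture viewer there is one more tool, called after "Call:" in YAML: its name, and indented under it one key for each argument. carry_out: Moves the arm, as the interface text tells. Its arguments: {"type":"object","properties":{"targets":{"type":"array","items":{"type":"array","items":{"type":"number"}}},"force":{"type":"number"}},"required":["targets"]}

```bash
mkdir -p pics
cat > h.py <<'E'
import cv2,numpy as np
from workcell import bot
def grab(n,f):
    d=bot.grab_frame(n); cv2.imwrite('pics/'+f+'.png',d['color'][...,::-1]); np.savez('/tmp/'+f+'.npz',**d); return d
def world(d):
    z=d['z_map']; v,u=np.mgrid[:z.shape[0],:z.shape[1]]; K=d['K']
    P=np.stack([(u-K[0,2])/K[0,0]*z,(v-K[1,2])/K[1,1]*z,z],-1)
    T=d['cam_to_world']; return P@T[:3,:3].T+T[:3,3]
E
python3 - <<'E'
from h import *
for n in('top','side'):
    d=grab(n,n+'0'); print(d['cam_to_world'].round(2))
print(bot.observe())
E
```

```text
[[ 0.02 -1.    0.08  0.49]
 [-1.   -0.03 -0.02  0.02]
 [ 0.02 -0.08 -1.    1.47]
 [ 0.    0.    0.    1.  ]]
[[-0.81 -0.39  0.44  0.12]
 [-0.59  0.55 -0.59  0.67]
 [-0.01 -0.74 -0.67  0.87]
 [ 0.    0.    0.    1.  ]]
{'clock': 0.1, 'qpos': array([ 1.04475286,  0.52192018, -0.03633006,  1.59994713,  0.02120637,
        1.02108715, -0.11279101]), 'qd': array([ 4.77899110e-04, -1.27539673e-03, -7.93897330e-04, -2.39201362e-03,
       -2.47647878e-04,  6.82954840e-07,  8.37299089e-04]), 'joint_efforts': array([ 3.19389015e-03, -9.28494859e+01,  1.98384449e+00, -3.70535481e+01,
        1.80663174e-02,  5.27196040e-03,  8.14772761e-06]), 'position': array([ 0.27497749, -0.5609313 ,  0.23080597]), 'tool_rot': array([-3.14061868e+00,  7.18633566e-05,  4.55847050e-01]), 'force': array([ 0.61700103,  0.51401336, -0.29714811]), 'moment': array([0.0083263 , 0.02189987, 0.03416923]), 'grip_width': 0.08511501989145388}
```

View pics/top0.png

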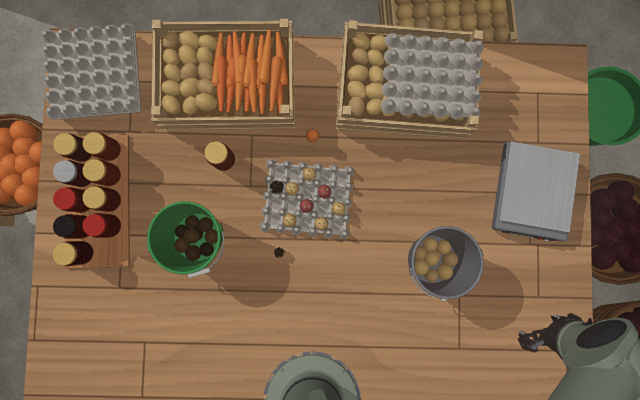

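View pics/side0.png

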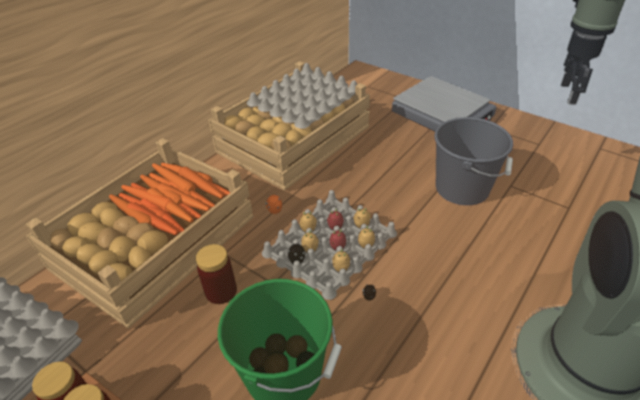

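The top view shows a blackish potato in the tray at (277,187). Things that could be mistaken for it:
- a small dark lump on the table at (279,252)
- dark potatoes in the green pail at about (195,235)
- an orange ball at (312,135)

The description fits the one in the tray. The green pail is at (185,238) and the grey pail at (446,262).

Run:
```python
from h import *
d=dict(np.load('/tmp/top0.npz')); W=world(d)
cv2.imwrite('pics/crop.png',cv2.resize(d['color'][150:265,225:365,::-1],None,fx=5,fy=5,interpolation=cv2.INTER_CUBIC))
g=d['color'].astype(int).max(-1)
for nm,(u,v) in dict(rot=(277,187),small=(279,252)).items():
    s=np.s_[v-12:v+13,u-12:u+13]; m=(g[s]<75)&(W[s][...,2]>.01); p=W[s][m]; print(nm,m.sum(),np.median(p,0).round(4),p.min(0).round(3),p.max(0).round(3))
    hi=p[p[:,2]>p[:,2].max()-.012]; print(hi.mean(0).round(4))
for nm,(u,v) in dict(green=(185,238),grey=(446,262)).items():
    s=np.s_[v-45:v+46,u-45:u+46]; p=W[s].reshape(-1,3); p=p[(p[:,2]>.16)&(p[:,2]<.18)]
    (c,r)=cv2.minEnclosingCircle(p[:,:2].astype(np.float32)); print(nm,len(p),c,r,p.mean(0))
    A=np.c_[2*p[:,:2],np.ones(len(p))]; x=np.linalg.lstsq(A,(p[:,:2]**2).sum(1),rcond=None)[0]; print(x[:2],np.sqrt(x[2]+x[0]**2+x[1]**2))
# heights of things in the tray + side view
e=dict(np.load('/tmp/side0.npz')); V=world(e); u,v=297,254
s=np.s_[v-14:v+15,u-14:u+15]; m=(e['color'][s].max(-1)<75)&(V[s][...,2]>.02); p=V[s][m]; print('side',m.sum(),p.min(0),p.max(0),p.mean(0))
m=(W[...,2]>.03)&(W[...,2]<.07)&(np.mgrid[:400,:640][1]>255)&(np.mgrid[:400,:640][1]<360)&(np.mgrid[:400,:640][0]>155)&(np.mgrid[:400,:640][0]<240)
print('tray',cv2.minAreaRect(W[m][:,:2].astype(np.float32)))
```

```text
rot 138 [0.63   0.1194 0.0495] [0.493 0.018 0.017] [0.648 0.139 1.465]
[0.4925 0.0182 1.4654]
small 70 [0.4371 0.1085 0.0339] [0.422 0.094 0.024] [0.449 0.122 0.045]
[0.4369 0.1077 0.0368]
green 759 (0.47639113664627075, 0.3540486693382263) 0.10234217345714569 [0.47478694 0.3595308  0.16859802]
[0.4759594  0.35408785] 0.0940020866803509
grey 764 (0.42293909192085266, -0.3571135401725769) 0.10209695994853973 [ 0.42363265 -0.36264832  0.16931347]
[ 0.42621358 -0.35551662] 0.0939041517452706
side 243 [0.11977972 0.1070893  0.02139441] [0.64487844 0.66642138 0.86909433] [0.62494713 0.13150901 0.04857226]
tray ((0.600530743598938, 0.02638443559408188), (0.2546806335449219, 0.2054407298564911), 86.41876983642578)
```

View pics/crop.png

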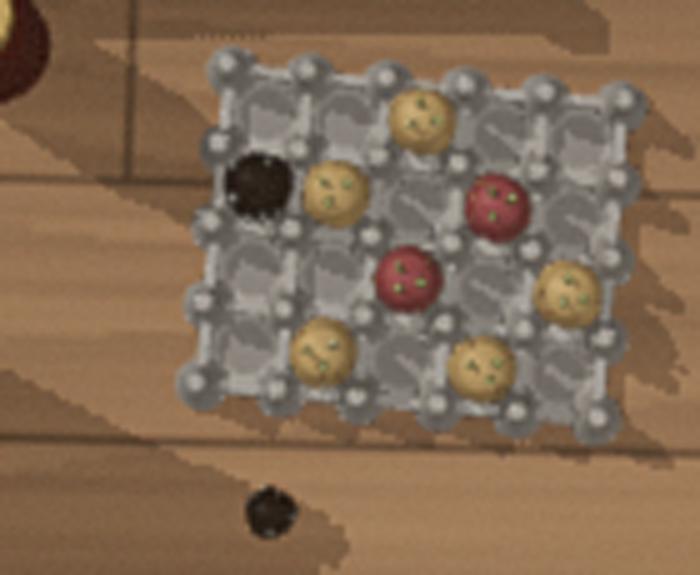

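The crop confirms it: the black potato with pale grey mould spots sits in a tray cup (crop 258,185) and is larger than the small dark lump at (270,512). It is at (0.630, 0.120), which agrees with the tray lattice. The green pail mouth is at (0.476, 0.354). I'll shut the fingers, go up, and travel high on the robot's side of the grey pail and the tray.

Call:
carry_out:
  targets:
    - [5,-20,-24,0,0,0,255]
    - [5,-20,-24,0,0,0,255]
    - [5,-20,-24,0,0,0,255]
    - [5,-20,-24,0,0,0,255]
    - [5,-20,-24,0,0,0,255]

```text
clock: 0.52
position: [0.2531, -0.4592, 0.3521]
tool_rot: [-3.141, 0.0, 0.456]
force: [-0.1, -0.1, 0.7]
grip_width: 0.0258
```

Call:
carry_out:
  targets:
    - [16,-26,0,0,0,0,255]
    - [16,-26,0,0,0,0,255]
    - [16,-26,0,0,0,0,255]
    - [16,-26,0,0,0,0,255]
    - [16,-26,0,0,0,0,255]

```text
clock: 0.93
position: [0.2678, -0.307, 0.3511]
tool_rot: [-3.142, 0.0, 0.456]
force: [1.1, -1.4, -0.3]
grip_width: 0.0001
```

Call:
carry_out:
  targets:
    - [37,-17,0,0,0,0,255]
    - [37,-17,0,0,0,0,255]
    - [37,-17,0,0,0,0,255]
    - [37,-17,0,0,0,0,255]
    - [37,-17,0,0,0,0,255]

```text
clock: 1.35
position: [0.3975, -0.1489, 0.3514]
tool_rot: [3.141, -0.0, 0.455]
force: [1.2, -1.1, 0.0]
grip_width: 0.0002
```

Call:
carry_out:
  targets:
    - [25,-28,0,0,0,0,255]
    - [25,-28,0,0,0,0,255]
    - [25,-28,0,0,0,0,255]
    - [25,-28,0,0,0,0,255]
    - [25,-28,0,0,0,0,255]

```text
clock: 1.77
position: [0.4474, 0.0318, 0.3513]
tool_rot: [3.141, 0.0, 0.456]
force: [0.6, -0.6, -0.6]
grip_width: 0.0001
```

Call:
carry_out:
  targets:
    - [21,-16,0,0,0,0,255]
    - [21,-16,0,0,0,0,255]
    - [21,-16,0,0,0,0,255]
    - [21,-16,0,0,0,0,255]
    - [21,-16,0,0,0,0,255]

```text
clock: 2.18
position: [0.5068, 0.1492, 0.351]
tool_rot: [-3.142, 0.001, 0.456]
force: [0.2, -0.0, 0.3]
grip_width: -0.0004
```

Call:
carry_out:
  targets:
    - [19,16,20,0,0,0,255]
    - [19,16,20,0,0,0,255]
    - [19,16,20,0,0,0,255]
    - [19,16,20,0,0,0,255]
    - [19,16,20,0,0,0,255]

```text
clock: 2.6
position: [0.628, 0.1176, 0.2498]
tool_rot: [3.142, 0.001, 0.456]
force: [-0.2, 0.5, 1.1]
grip_width: -0.0
```

Call:
carry_out:
  targets:
    - [1,0,26,0,0,0,255]
    - [1,-1,26,0,0,0,255]
    - [1,0,26,0,0,0,255]
    - [0,0,26,0,0,0,255]
    - [0,0,26,0,0,0,255]

```text
clock: 3.02
position: [0.629, 0.1202, 0.1197]
tool_rot: [-3.141, 0.001, 0.456]
force: [1.0, 0.9, 0.3]
grip_width: -0.0003
```

Run:
```python
from h import *
d=grab('side','s1'); o=bot.observe(); print(o['position'],o['tool_rot'])
T=np.linalg.inv(d['cam_to_world'])
for P in(o['position'],[.63,.12,.056]):
    c=T[:3,:3]@P+T[:3,3]; print((d['K']@c/c[2])[:2])
cv2.imwrite('pics/s1c.png',cv2.resize(d['color'][150:310,200:400,::-1],None,fx=3,fy=3))
```

```text
[0.62678826 0.11947749 0.11475158] [-3.13996562  0.00633303  0.45614291]
[296.85325953 229.41784516]
[297.26141145 246.79608575]
```

View pics/s1c.png

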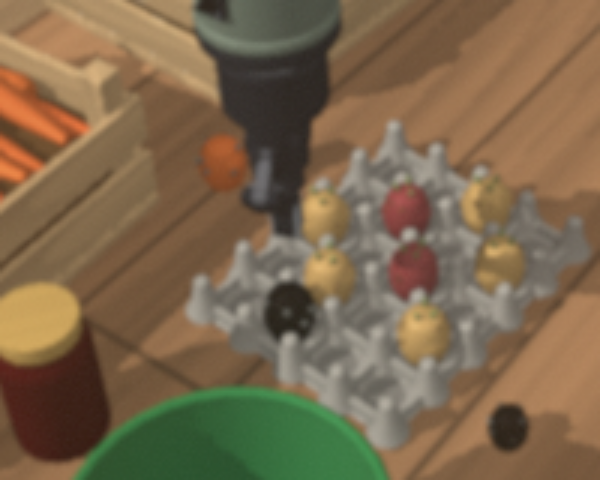

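The side view shows the fingertips at (295,229), directly above the black potato's top at (297,245), as predicted. I'll descend to about 22 mm above it and hold there for more than 2 s.

Call:
carry_out:
  targets:
    - [1,0,10,0,0,0,255]
    - [0,0,10,0,0,0,255]
    - [0,0,10,0,0,0,255]
    - [0,0,8,0,0,0,255]
    - [0,0,2,0,0,0,255]

```text
clock: 3.48
position: [0.6299, 0.1206, 0.0804]
tool_rot: [-3.142, 0.001, 0.456]
force: [-0.3, -0.6, -0.2]
grip_width: 0.0001
```

Call:
carry_out:
  targets:
    - [0,0,0,0,0,0,255]
    - [0,0,0,0,0,0,255]
    - [0,0,0,0,0,0,255]
    - [0,0,0,0,0,0,255]
    - [0,0,0,0,0,0,255]

```text
clock: 3.9
position: [0.6304, 0.1207, 0.0817]
tool_rot: [3.141, -0.001, 0.456]
force: [0.3, -0.2, 0.1]
grip_width: 0.0
```

Run:
```python
from h import *
d=grab('side','s2'); o=bot.observe(); print(o['position'],o['tool_rot'])
cv2.imwrite('pics/s2c.png',cv2.resize(d['color'][150:310,200:400,::-1],None,fx=3,fy=3))
```

```text
[0.63034818 0.12074283 0.08163666] [ 3.14146174e+00 -4.52581892e-04  4.55752397e-01]
```

View pics/s2c.png

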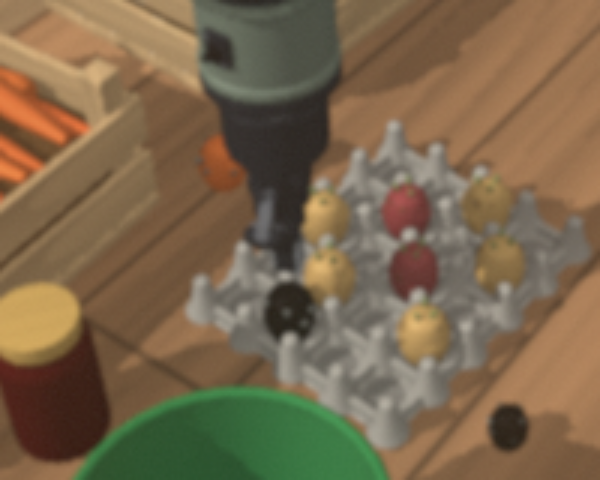

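The fingertips at crop (285,265) are just above the black potato, about 25 mm clear, and nothing has moved. I'll hold here.

Call:
carry_out:
  targets:
    - [0,0,0,0,0,0,255]
    - [0,0,0,0,0,0,255]
    - [0,0,0,0,0,0,255]
    - [0,0,0,0,0,0,255]
    - [0,0,0,0,0,0,255]

```text
clock: 4.37
position: [0.6302, 0.1207, 0.0813]
tool_rot: [-3.142, -0.0, 0.456]
force: [0.3, -0.2, -0.3]
grip_width: -0.0003
```

Call:
carry_out:
  targets:
    - [0,0,0,0,0,0,255]
    - [0,0,0,0,0,0,255]
    - [0,0,0,0,0,0,255]
    - [0,0,0,0,0,0,255]
    - [0,0,0,0,0,0,255]

```text
clock: 4.78
position: [0.6302, 0.1207, 0.0813]
tool_rot: [-3.142, 0.0, 0.456]
force: [0.4, -0.6, 0.2]
grip_width: 0.0002
```

Call:
carry_out:
  targets:
    - [0,0,0,0,0,0,255]
    - [0,0,0,0,0,0,255]
    - [0,0,0,0,0,0,255]
    - [0,0,0,0,0,0,255]
    - [0,0,0,0,0,0,255]

```text
clock: 5.2
position: [0.6302, 0.1207, 0.0813]
tool_rot: [-3.142, 0.0, 0.456]
force: [-0.7, -1.0, -0.4]
grip_width: -0.0001
```

Call:
carry_out:
  targets:
    - [0,0,0,0,0,0,255]
    - [0,0,0,0,0,0,255]
    - [0,0,0,0,0,0,255]
    - [0,0,0,0,0,0,255]
    - [0,0,0,0,0,0,255]

```text
clock: 5.62
position: [0.6302, 0.1207, 0.0813]
tool_rot: [-3.142, -0.0, 0.456]
force: [-0.3, -0.0, -0.6]
grip_width: -0.0002
```

Call:
carry_out:
  targets:
    - [0,0,0,0,0,0,255]
    - [0,0,0,0,0,0,255]
    - [0,0,0,0,0,0,255]
    - [0,0,0,0,0,0,255]
    - [0,0,0,0,0,0,255]

```text
clock: 6.03
position: [0.6302, 0.1207, 0.0813]
tool_rot: [-3.142, 0.0, 0.456]
force: [0.6, -0.7, -0.7]
grip_width: -0.0001
```

Call:
carry_out:
  targets:
    - [0,0,0,0,0,0,255]
    - [0,0,0,0,0,0,255]
    - [0,0,0,0,0,0,255]
    - [0,0,0,0,0,0,255]
    - [0,0,0,0,0,0,255]

```text
clock: 6.45
position: [0.6302, 0.1207, 0.0813]
tool_rot: [-3.142, 0.0, 0.456]
force: [0.3, 0.9, -0.2]
grip_width: -0.0005
```

Call:
carry_out:
  targets:
    - [0,0,-40,0,0,0,255]
    - [0,0,-40,0,0,0,255]
    - [0,0,-40,0,0,0,255]
    - [0,0,-40,0,0,0,255]
    - [0,0,-40,0,0,0,255]

```text
clock: 6.87
position: [0.6298, 0.1207, 0.2834]
tool_rot: [-3.141, -0.0, 0.456]
force: [-0.6, 0.8, 0.4]
grip_width: -0.0004
```

Call:
carry_out:
  targets:
    - [-3.5,-28,0,0,0,0,255]
    - [-3.5,-28,0,0,0,0,255]
    - [-3.5,-28,0,0,0,0,255]
    - [-3.5,-28,0,0,0,0,255]
    - [-3.5,-28,0,0,0,0,255]

```text
clock: 7.28
position: [0.552, 0.2396, 0.2815]
tool_rot: [3.141, -0.0, 0.456]
force: [0.1, 0.2, -0.4]
grip_width: 0.0003
```

Call:
carry_out:
  targets:
    - [-3.5,-28,0,0,0,0,255]
    - [-3.5,-28,0,0,0,0,255]
    - [-3.5,-28,0,0,0,0,255]
    - [-3.5,-28,0,0,0,0,255]
    - [-3.5,-25,0,0,0,0,255]

```text
clock: 7.7
position: [0.4757, 0.3554, 0.2814]
tool_rot: [-3.141, -0.0, 0.456]
force: [0.6, 0.1, 0.3]
grip_width: 0.0001
```

Call:
carry_out:
  targets:
    - [0,0,25,0,0,0,255]
    - [0,0,25,0,0,0,255]
    - [0,0,20,0,0,0,255]
    - [0,0,14,0,0,0,255]
    - [0,0,4,0,0,0,255]

```text
clock: 8.12
position: [0.4761, 0.3534, 0.1911]
tool_rot: [3.141, 0.003, 0.456]
force: [-0.3, 0.9, -0.3]
grip_width: -0.0002
```

Call:
carry_out:
  targets:
    - [0,0,0,0,0,0,255]
    - [0,0,0,0,0,0,255]
    - [0,0,0,0,0,0,255]
    - [0,0,0,0,0,0,255]
    - [0,0,0,0,0,0,255]

```text
clock: 8.53
position: [0.4771, 0.3542, 0.1941]
tool_rot: [-3.141, -0.001, 0.456]
force: [-0.7, -0.3, -0.5]
grip_width: 0.0001
```

Run:
```python
from h import *
d=grab('side','s3'); o=bot.observe(); print(o['position'],o['tool_rot'])
W=world(d);c=d['color'].astype(int); m=(c[...,1]>c[...,0]+25)&(abs(W[...,2]-.17)<.006); p=W[m][:,:2]
A=np.c_[2*p,np.ones(len(p))]; x=np.linalg.lstsq(A,(p**2).sum(1),rcond=None)[0]; print(len(p),x[:2],np.sqrt(x[2]+x[0]**2+x[1]**2))
```

```text
[0.47708352 0.35410828 0.19391691] [-3.14151529e+00 -8.80931312e-04  4.55588224e-01]
1429 [0.47684518 0.35767207] 0.09346779951590374
```

View pics/s3.png

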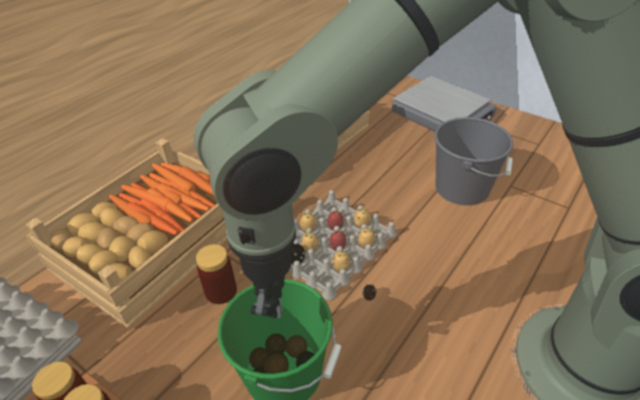

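The fingertips at (266,314) are above the middle of the green pail's mouth and 24 mm over the rim plane. The two camera fits of its centre agree to about 4 mm, and the potatoes and jar are undisturbed. I'll hold here and then hand in.

Call:
carry_out:
  targets:
    - [0,0,0,0,0,0,255]
    - [0,0,0,0,0,0,255]
    - [0,0,0,0,0,0,255]
    - [0,0,0,0,0,0,255]
    - [0,0,0,0,0,0,255]

```text
clock: 9.0
position: [0.4768, 0.354, 0.1933]
tool_rot: [-3.142, 0.0, 0.456]
force: [-0.1, 0.5, -0.3]
grip_width: 0.0001
```

Call:
carry_out:
  targets:
    - [0,0,0,0,0,0,255]
    - [0,0,0,0,0,0,255]
    - [0,0,0,0,0,0,255]
    - [0,0,0,0,0,0,255]
    - [0,0,0,0,0,0,255]

```text
clock: 9.42
position: [0.4768, 0.354, 0.1933]
tool_rot: [3.142, 0.0, 0.456]
force: [0.0, -0.0, 0.6]
grip_width: -0.0001
```

Call:
carry_out:
  targets:
    - [0,0,0,0,0,0,255]
    - [0,0,0,0,0,0,255]
    - [0,0,0,0,0,0,255]
    - [0,0,0,0,0,0,255]
    - [0,0,0,0,0,0,255]

```text
clock: 9.83
position: [0.4769, 0.354, 0.1933]
tool_rot: [3.142, -0.0, 0.456]
force: [-0.2, -0.3, -0.4]
grip_width: -0.0001
```

Call:
carry_out:
  targets:
    - [0,0,0,0,0,0,255]
    - [0,0,0,0,0,0,255]
    - [0,0,0,0,0,0,255]
    - [0,0,0,0,0,0,255]
    - [0,0,0,0,0,0,255]

```text
clock: 10.25
position: [0.4769, 0.354, 0.1933]
tool_rot: [-3.142, -0.0, 0.456]
force: [-0.1, 0.5, -0.4]
grip_width: 0.0001
```

Call:
carry_out:
  targets:
    - [0,0,0,0,0,0,255]
    - [0,0,0,0,0,0,255]
    - [0,0,0,0,0,0,255]
    - [0,0,0,0,0,0,255]
    - [0,0,0,0,0,0,255]

```text
clock: 10.67
position: [0.4768, 0.354, 0.1933]
tool_rot: [-3.142, 0.0, 0.456]
force: [-0.2, 0.5, -0.5]
grip_width: 0.0004
```

Call:
carry_out:
  targets:
    - [0,0,0,0,0,0,255]
    - [0,0,0,0,0,0,255]
    - [0,0,0,0,0,0,255]
    - [0,0,0,0,0,0,255]
    - [0,0,0,0,0,0,255]

```text
clock: 11.08
position: [0.4768, 0.354, 0.1933]
tool_rot: [-3.142, 0.0, 0.456]
force: [-0.1, 0.2, 0.1]
grip_width: 0.0
```

Run:
```python
from workcell import bot
o=bot.observe(); print(o['clock'],o['position'],o['force']); print(bot.job_done())
```

```text
11.0833 [0.47684588 0.35402451 0.19329773] [-0.12398497  0.23501925  0.06356261]
the job is handed in; nothing more can be done
None
```

The job is done and handed in at 11.1 s. With the fingers shut and pointing down, I held about 25 mm above the rotten potato for roughly 3 s. I then held about 23 mm above the middle of the green pail's mouth for roughly 3 s, and the arm is still pointing there.

- **Route:** I travelled high and on the robot's side of the grey pail and the tray, so the fingers never passed over the grey pail or any sound potato.
- **Contact:** the forces I read stayed at noise level, under 2 N, and the last picture showed the potatoes and jar where they were.
- **Disagreement:** the two camera fits of the green pail's centre differed by about 4 mm, which is small against its 181 mm mouth. No check failed.

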